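Hold a spring clip gaping around the edge of a plate-map card

TASK

Pick up the red spring clip by its handles, squeezing them so that its jaws spread wide open, and bring it to the blue-striped upright edge of the yellow plate-map card, so that a label can be slipped in there. Hold it gaping around that edge about half-way up, the card well inside the mouth with one jaw on each side and the clip not touching it. Leave both cards and everything else on the bench where they are, and finish while still holding the clip squeezed open in mid-air, without letting go.

Things in the scene. Friction and masses are not known exactly. Their poses are not given: they have to be found in the camera images.
- clip: red clothes-peg-like clip lying on its side: two halves on an upright steel hinge pin, 40 tall, about 105 long, 24 wide at the jaws, 0.065 kg. Origin: lower end of the pin. x from handles to jaws, z up along the pin, y across (the way the handles are squeezed). Handles squeezed together open the jaws
- clip_grip (a point): middle of the clip's handles, half-way up (20 above the bench at first), 36 behind the pin; axes as clip. Handles (4 thick, 36 tall) reach from 24 ahead of it to 12 behind when squeezed. Shut, they splay to 51 over their outsides at the ends (7 behind it); squeezed fully they stop parallel, 24 over the outsides. Squeezing takes 5 to 9 N; a grip of 20 to 40 N holds them safely at the stop
- clip_mouth (a point): point between the clip's jaw tips, half-way up, 94 ahead (+x) of clip_grip, 58 ahead of the pin; axes as clip. Fully open, the jaws leave at least 12 free on each side of the clip's middle plane from the tips to about 40 behind this point
- clip_left (a joint): how far each jaw of the clip is open, in rad: 0 shut (as at the start), 0.30 fully open at the stop; a spring shuts it when released; both halves move alike
- yellow_card_edge (a point): middle of the blue-striped upright edge of the yellow card, 60 above the bench. The card, 110 wide, 3 thick, top at 100, stands upright in a dark steel stand 70 (along the card) x 60 x 20 high with ribs up to 27; it overhangs the stand by 20 at each side. x from this edge into the card, y square to its faces, z up
- yellow_card: the yellow card with its stand, 0.7 kg, loose; origin: centre of the stand's underside, same axes as its edge point
- white_card: the other, white card with a green stripe, in an equal stand; a bystander. Origin: centre of the stand's underside
- tip_box: blue box of pipette tips, 85 x 122 x 52 high; bystander. Origin: centre of its underside
- tube_rack: orange rack with small capped tubes, 60 x 150 x 56 high; bystander. Origin: centre of its underside
- pipette: white and blue pipette lying flat, about 270 long, 26 high; bystander. Origin: underside, near its middle; x axis towards its tip
- reagent_bottle: clear bottle with blue cap, 54 diameter, 110 high; bystander. Origin: centre of its underside
- sample_jar: clear jar with red lid, 52 diameter, 60 high; bystander. Origin: centre of its underside
- marker: black and green marker pen lying flat, 115 long, 14 high; bystander. Origin: underside, near its middle
Not all that is in view belongs to the job. What is shaped like the clip but purple is not meant.

How it is judged:
By the outcome, as a careful person would: the job done as asked, in the order asked, and still so for the second after the job is handed in, while the arm keeps its last pose, push and grip.
It also fails if it takes over 37 s, if anything falls off the work surface, if the arm or the gripper's body presses on something with over 40 N, if the wrist force passes 120 N, or if a joint passes its speed limit or range.

ROBOT

A 6-joint arm with a two-finger parallel gripper is mounted at the origin on the work surface. World frame = base frame: x ahead of the robot, y to its left, z up, the work surface at z = 0. Lengths are in mm, angles in rad, forces in N, time in s.
With the tool pointing down it reaches from about 350 to 775 mm from the base axis. Payload 7.3 kg.
Tool frame: the origin (TCP) lies midway between the tips of the shut fingers; the grasp point (between the pads) lies 19 mm behind it; x points along the fingers, y is the direction in which the jaws open and shut, and the axes are right-handed (so a half turn about x gives the same grasp; the last joint's range is limited). The gripper opens to 92 mm and grips with 3 to 60 N. Pads are 19 mm wide; open, the fingers measure 130 mm over their backs; the gripper's body (75 mm by 190 mm) begins 47 mm behind the grasp point.
Start: joints at [-1.311, 0.342, 1.524, -0, 1.275, -0.146], TCP at [207.269, -482.374, 226.741] pointing down, gripper open.
Joint ranges: [-2.53, 2.53], [-0.77, 2.02], [0.04, 2.7], [-1, 4.14], [0.28, 2.66], [-3.11, 3.11]. Speed limits (rad/s): [2.57, 2.57, 3.14, 3.14, 3.14, 3.14].

INTERFACE

Orientations are given as [roll, pitch, yaw] about the fixed x, y, z axes, in that order (R = Rz(yaw) Ry(pitch) Rx(roll)).
In Python, from plant import bot gives the robot as it stands. The module is installed in compiled form; this text tells all that it offers.
- The arm moves only by the shell command python3 -m handwheel 'ROWS' [OPENING]. ROWS is JSON, a list that holds one entry, the list of rows, each a list of 4 numbers: the shift along the tool's x, y, z in cm, then the turn about the tool's x in rad. A call has 1 to 8 rows; each row shifts and turns the commanded pose from where the row before left it, along the tool's axes as they then stand; what a row does not reach is not made up. A row lasts 1/12 s, in which the tool goes at most 41.7 mm and 7.16 degrees, less where a joint would pass 70% of its speed; a pose out of reach is approached as far as the arm can. A call is refused whole if a number of a shift passes 4.17 or a number of a turn 0.125, either way. A call with a gripper value outside its range is refused whole. OPENING is the opening, from 0 (shut) to 1 (fully open), set as the call begins (- or left out, the last holds). The fingers move at their own pace and stop on an object; the grip force is fixed at half the most. Time passes only in rows, so rows that do not move let the fingers close. It gives the time, the measured TCP pose, the force and the opening at its end, in the units of the state.
- bot.get_obs(): the state, without advancing time (a new reading comes with each control period).
- bot.capture(name): name is "scene" or "top"; returns (picture, depth): 384x512x3 uint8, red, green, blue; 384x512 float32, mm along the optical axis (not along the pixel's ray), 0 where there is no reading.
- bot.camera_model(name): a dict with "fx", "fy", "cx", "cy" (pixels), "dist_coeffs" ([k1, k2, p1, p2, k3] as OpenCV has them; the pictures are not rectified), "position" and "rotation" of the camera in the world. Camera axes: x right, y down, z forward; pixel columns grow to the right and rows downward; lengths in mm; the calibration is good to about 2 mm. A picture is of the moment at which its call begins. camera_model takes no time and is no camera call.
- bot.close_job(): hands the job in, once; it reports no verdict.
Trained networks look in the newest picture that a camera, given by its name, has taken for a name from the list of things; names that differ only in an ending like _2 or _b are one class to them, and where a whole thing is asked for, a point or a joint stands for the part that bears it (a point fixed in the world has none). Each returns a list of dicts, best first, with "conf" (0 to 1); they miss things now and then, are a little off and sometimes report something else, mostly with a low value. They report only what shows in the picture. A call takes as long as a camera call. They do not tell look-alikes from the thing itself.
- bot.find_in(camera, label): "bbox" ([left, top, width, height] in pixels, round what is visible of it).
- bot.spot_point(camera, label): "point" ([column, row] in pixels: a listed point, or the origin of a listed thing).
The state is a dict: "time": time; "joint_positions": joint angles; "dq": joint speeds; "tau": joint torques, N m; "tool_pos": TCP position; "tcp_rot": TCP orientation; "contact_force": force on the tool from outside, world axes, zero at the start; "moment": the same for the moment, N m; "grip_width": finger opening in mm.
Only numpy, scipy, OpenCV 4.12 (cv2) and the standard library are available. Lean on these libraries where they do the work, as an engineer would, in place of code of your own. Each camera call takes 0.05 s, during which the arm holds its last target.

## Working session

There is one attempt and no reset: what is moved stays moved. The work goes in short steps, Python scripts to look and compute and a shell command to move; the robot and the scene stay as the last step left them, time stands still between calls to the robot, and variables do not carry over. Pictures are saved under pics/ and viewed, and the job is handed in when it is done.

```bash
mkdir -p pics; cat > h.py <<'E'
import numpy as np,cv2
from plant import bot
from scipy.spatial.transform import Rotation as R
def cam(n):
    m=bot.camera_model(n);K=np.array([[m['fx'],0,m['cx']],[0,m['fy'],m['cy']],[0,0,1]])
    return K,np.array(m['dist_coeffs'],float),np.array(m['position'],float),np.array(m['rotation'],float)
def ray(n,px):
    K,d,p,r=cam(n);u=cv2.undistortPoints(np.array([[px]],float),K,d)[0,0]
    return p,r@np.array([u[0],u[1],1])
def atz(n,px,z):
    p,v=ray(n,px);return p+v*(z-p[2])/v[2]
def atd(n,px,d):
    p,v=ray(n,px);return p+v*d
def proj(n,X):
    K,d,p,r=cam(n);c=(np.atleast_2d(X)-p)@r
    return cv2.projectPoints(c,np.zeros(3),np.zeros(3),K,d)[0][:,0]
def save(name,im,box=None,s=1):
    if box: im=im[box[1]:box[3],box[0]:box[2]]
    im=cv2.resize(im,None,fx=s,fy=s,interpolation=cv2.INTER_CUBIC)
    cv2.imwrite('pics/'+name,im[:,:,::-1])
E
python3 - <<'E'
from h import *
for n in('scene','top'):
    im,d=bot.capture(n);save(n+'1.png',im,s=1.5);np.save(n+'.npy',d);np.save(n+'_im.npy',im)
    m=bot.camera_model(n);print(n,m)
    for l in('clip_grip','clip_mouth','yellow_card_edge'):
        print(l,[(np.round(q['point']).tolist(),round(q['conf'],2)) for q in bot.spot_point(n,l)])
    print([(q['bbox'],q['conf']) for q in bot.find_in(n,'clip')])
print(bot.get_obs())
E
```

```text
scene {'fx': 349.4228660101045, 'fy': 349.4228660101045, 'cx': 251.4396561499381, 'cy': 193.29207545588622, 'dist_coeffs': array([0.03711203, 0.        , 0.        , 0.        , 0.        ]), 'position': array([1153.2773116 , -359.49818532,  794.0214951 ]), 'rotation': array([-2.35783766, -0.00347909,  1.03388457])}
clip_grip [([182.0, 241.0], 0.97), ([262.0, 239.0], 0.69), ([171.0, 214.0], 0.55)]
clip_mouth [([231.0, 236.0], 0.86), ([177.0, 189.0], 0.78), ([209.0, 229.0], 0.67)]
yellow_card_edge [([285.0, 169.0], 0.85), ([328.0, 202.0], 0.62), ([210.0, 227.0], 0.36)]
[([160.3, 185.3, 21.6, 36.2], 0.87), ([229.6, 231.7, 34.7, 20.2], 0.84), ([173.1, 220.0, 40.1, 29.6], 0.63)]
top {'fx': 486.99540979402605, 'fy': 486.99540979402605, 'cx': 262.70264352565493, 'cy': 194.59311016792773, 'dist_coeffs': array([-0.0145508,  0.       ,  0.       ,  0.       ,  0.       ]), 'position': array([ 386.66579611,   24.04598439, 1667.15266202]), 'rotation': array([-3.0364791 , -0.02002061, -1.59023516])}
clip_grip [([323.0, 194.0], 0.73), ([322.0, 226.0], 0.49), ([268.0, 166.0], 0.46)]
clip_mouth [([312.0, 250.0], 0.58), ([287.0, 178.0], 0.53)]
yellow_card_edge [([208.0, 218.0], 0.66)]
[([303.8, 224.0, 15.2, 28.2], 0.58), ([262.8, 157.7, 28.8, 25.5], 0.46)]
{'time': 0.5, 'joint_positions': array([-1.31098552e+00,  3.42021889e-01,  1.52414602e+00,  9.07745194e-06,
        1.27542183e+00, -1.46042779e-01]), 'dq': array([ 0.00078727, -0.00080947,  0.00072418,  0.00259703,  0.00053193,
       -0.00017146]), 'tau': array([-3.41523946e-04, -4.30815411e+01, -2.44312924e+01,  7.18508335e-02,
        4.88924969e-02, -2.36181336e-05]), 'tool_pos': array([ 207.27170082, -482.34221509,  226.71304671]), 'tcp_rot': array([ 2.67240612,  1.57078717, -0.0633356 ]), 'contact_force': array([ 0.58628232, -0.13760028,  0.31655054]), 'moment': array([-0.04288674,  0.01425043, -0.00046302]), 'grip_width': 91.58919809885775}
```

```bash
sed -i "s/np.array(m\['rotation'\],float)/R.from_euler('xyz',m['rotation']).as_matrix()/" h.py; python3 -c "
from h import *
print(bot.get_obs()['time'])"
```

```text
0.5
```

View pics/scene1.png

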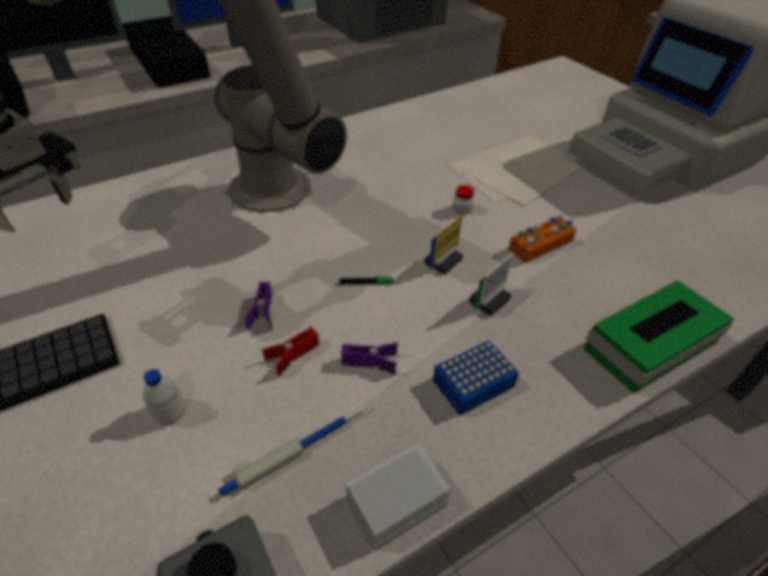

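View pics/top1.png

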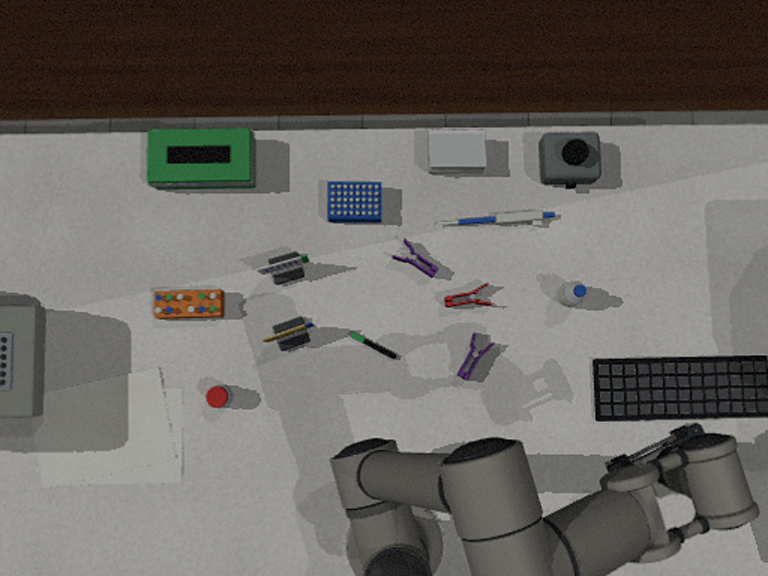

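```bash
python3 - <<'E'
from h import *
im=np.load('top_im.npy');a=cv2.resize(im[180:220,285:350],None,fx=6,fy=6,interpolation=cv2.INTER_CUBIC)
b=cv2.resize(im[205:240,165:225],None,fx=6,fy=6,interpolation=cv2.INTER_CUBIC)
s=np.load('scene_im.npy');c=cv2.resize(s[210:255,165:230],None,fx=6,fy=6,interpolation=cv2.INTER_CUBIC)
e=cv2.resize(s[140:210,270:345],None,fx=5,fy=5,interpolation=cv2.INTER_CUBIC)
W=np.zeros((600,800,3),np.uint8)
for q,(x,y) in((a,(0,0)),(b,(400,0)),(c,(0,245)),(e,(400,245))):
    q=q[:600-y,:800-x];W[y:y+q.shape[0],x:x+q.shape[1]]=q
save('crops.png',W)
E
```

```text
(no output)
```

View pics/crops.png

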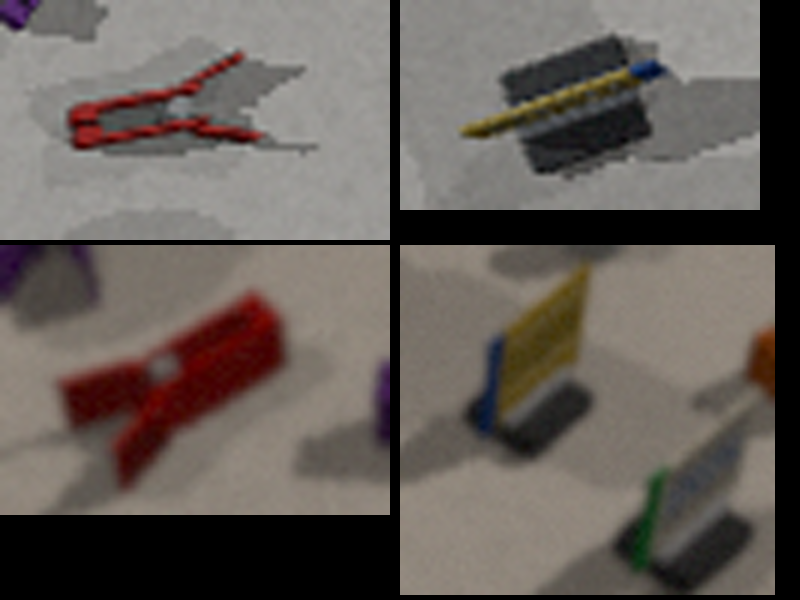

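```bash
python3 - <<'E'
from h import *
for n,zs in(('top',None),('scene',None)):
    im=np.load(n+'_im.npy');d=np.load(n+'.npy');hsv=cv2.cvtColor(im,cv2.COLOR_RGB2HSV)
    box=(285,180,350,220) if n=='top' else (165,210,230,255)
    m=((hsv[...,0]<8)|(hsv[...,0]>172))&(hsv[...,1]>140)&(hsv[...,2]>60)
    M=np.zeros_like(m);M[box[1]:box[3],box[0]:box[2]]=m[box[1]:box[3],box[0]:box[2]]
    P=np.array([atd(n,(u,v),d[v,u]) for v,u in zip(*np.nonzero(M)) if d[v,u]>0])
    print(n,len(P),P.min(0),P.max(0),np.median(P,0))
    t=P[(P[:,2]>33)&(P[:,2]<48)]
    np.save(n+'_clip.npy',t);print(len(t))
    # card
    mb=(hsv[...,0]>105)&(hsv[...,0]<125)&(hsv[...,1]>140)
    my=(hsv[...,0]>18)&(hsv[...,0]<32)&(hsv[...,1]>130)&(hsv[...,2]>70)
    box=(165,205,225,240) if n=='top' else (270,140,320,190)
    for nm,mm in(('blue',mb),('yel',my)):
        M=np.zeros_like(m);M[box[1]:box[3],box[0]:box[2]]=mm[box[1]:box[3],box[0]:box[2]]
        P=np.array([atd(n,(u,v),d[v,u]) for v,u in zip(*np.nonzero(M)) if d[v,u]>0])
        P=P[(P[:,2]>28)&(P[:,2]<110)]
        print(nm,len(P),np.round(P.min(0)),np.round(P.max(0)),np.round(np.median(P,0)))
        if n=='top':P=P[P[:,2]>80]
        np.save(f'{n}_{nm}.npy',P)
for n,px in(('top',(298,201)),('top',(325.5,189.5)),('top',(328,203)),('top',(315,197))):print(px,atz(n,px,39))
a=np.vstack([np.load(f'{n}_{c}.npy') for n in('top','scene') for c in('blue','yel')])
for n in('top','scene',):
    a=np.vstack([np.load(f'{n}_{c}.npy') for c in('blue','yel')])[:,:2]
    c=a.mean(0);u=np.linalg.svd(a-c)[2][0];s=(a-c)@u;print(n,'card',c,u,c+u*np.percentile(s,1),c+u*np.percentile(s,99),np.std((a-c)@[-u[1],u[0]]))
E
```

```text
top 92 [ 525.59015936 -227.99729301    7.03937181] [ 572.30006156 -126.54220519   51.93033801] [ 536.42557003 -169.02177112   39.92804642]
75
blue 10 [483. 170.  40.] [489. 181. 104.] [486. 176.  82.]
yel 30 [453. 186.  79.] [482. 273. 109.] [470. 226.  99.]
scene 375 [ 528.43261392 -229.08107289    2.02298303] [ 577.81339917 -129.40817626   41.52641209] [ 549.3455373  -171.6724579    29.52894975]
141
blue 20 [487. 167.  32.] [492. 178.  95.] [490. 171.  49.]
yel 213 [455. 186.  29.] [486. 270. 100.] [472. 225.  68.]
(298, 201) [ 534.08919019 -130.17831645   39.        ]
(325.5, 189.5) [ 571.41990367 -224.22697751   39.        ]
(328, 203) [ 525.54671025 -231.16003244   39.        ]
(315, 197) [ 546.60394937 -187.90716237   39.        ]
top card [472.02118369 217.31509594] [-0.31977759  0.94749264] [487.28781345 172.08047115] [454.95703134 267.87573318] 0.738239467471887
scene card [473.05734803 221.39247455] [-0.32237543  0.9466119 ] [491.2813319 167.8802078] [457.52706945 266.99503959] 0.9088527890043689
```

```bash
python3 - <<'E'
from h import *
from scipy.optimize import minimize
from scipy.spatial import cKDTree
print(atz('top',(315,197.8),40),atz('scene',(192.2,230.3),40))
for sel in(['top'],['scene'],['top','scene']):
    P=np.vstack([np.load(n+'_clip.npy') for n in sel])[:,:2]
    def f(q):
        yaw,off=q;n=np.array([-np.sin(yaw),np.cos(yaw)]);dd=P@n-off
        return np.mean(np.minimum(cKDTree(P).query(P-2*dd[:,None]*n)[0],8)**2)
    best=min((f((y,o)),y,o) for y in np.arange(1.5,1.95,.01) for o in np.arange(-600,-400,1) if True)
    yaw,off=best[1:];x=np.array([np.cos(yaw),np.sin(yaw)]);n=np.array([-x[1],x[0]])
    s=P@x;t=P@n-off
    print(sel,best,s.min(),s.max(),'ends y',t[s<s.min()+6].round(),'pin',x*(s.max()-61)+n*off,'grip from back',x*(s.min()+7)+n*off)
E
```

```text
[ 543.80047932 -187.69386249   40.        ] [ 549.44952096 -186.61553322   40.        ]
['top'] (np.float64(3.462185606861633), np.float64(1.7400000000000002), np.int64(-506)) -313.83066991324915 -215.38901020248662 ends y [-21. -19.  23.  23.] pin [ 545.31710845 -187.23283951] grip from back [ 550.44340626 -217.23976733]
['scene'] (np.float64(4.171661554108923), np.float64(1.7300000000000002), np.int64(-511)) -312.1591815406786 -213.88619232905842 ends y [ 23.  21. -21. -23. -22. -24.] pin [ 548.11607011 -190.40008515] grip from back [ 552.91530765 -220.29023728]
['top', 'scene'] (np.float64(2.230141387751765), np.float64(1.7300000000000002), np.int64(-510)) -312.1591815406786 -210.2950715526632 ends y [ 24.  22.  20. -22. -24. -23. -25.] pin [ 546.55940871 -187.01291026] grip from back [ 551.92795381 -220.44876929]
```

```bash
cat >> h.py <<'E'
def plan(gp,yaw,z,o=None):
    """grasp target xy, clip yaw, tcp z -> tool-frame shift(cm) now and turn about tool x"""
    o=o or bot.get_obs();T=R.from_euler('xyz',o['tcp_rot']).as_matrix();p=o['tool_pos']
    yc=np.array([-np.sin(yaw),np.cos(yaw),0]);best=None
    for s in(1,-1):
        v=T.T@(s*yc);a=np.arctan2(v[2],v[1])
        if best is None or abs(a)<abs(best[0]):best=(a,s)
    d=np.array([gp[0],gp[1],z])-p
    print('t',o['time'],'tcp',p.round(1),'w',round(o['grip_width'],1),'F',o['contact_force'].round(1))
    print('axes y',T[:,1].round(3),'z',T[:,2].round(3),'x',T[:,0].round(3),'q6',o['joint_positions'].round(2))
    print('dworld',d.round(1),'tool cm now',(T.T@d/10).round(2),'turn',round(best[0],3),'after turn cm',(( T@R.from_euler('x',best[0]).as_matrix()).T@d/10).round(2))
E
python3 -c "
from h import *
plan((552.5,-223),1.735,120)"
```

```text
t 0.5 tcp [ 207.3 -482.3  226.7] w 91.6 F [ 0.6 -0.1  0.3]
axes y [ 0.395 -0.919  0.   ] z [-0.919 -0.395 -0.   ] x [ 0. -0. -1.] q6 [-1.31  0.34  1.52  0.    1.28 -0.15]
dworld [ 345.2  259.3 -106.7] tool cm now [ 10.67 -10.2  -41.96] turn -1.329 after turn cm [ 10.67  38.3  -19.94]
```

```bash
python3 -m handwheel '[[[0.5,-0.85,-3.5,0],[0.5,-0.85,-3.5,0],[0.5,-0.85,-3.5,0],[0.5,-0.85,-3.5,0],[0.5,-0.85,-3.5,0],[0.5,-0.85,-3.5,0],[0.5,-0.85,-3.5,0],[0.5,-0.85,-3.5,0]]]' 1
python3 -m handwheel '[[[1,-0.85,-3.5,-0.12],[1,-0.85,-3.5,-0.12],[1,0,-3.5,-0.12],[1,0,0,-0.12],[0,0,0,-0.12],[0,0,0,-0.12],[0,0,0,-0.12],[0,0,0,-0.12]]]'
python3 -c "
from h import *
plan((552.5,-223),1.735,90)"
```

```text
time: 1.17
tool_pos: [439.0, -308.1, 186.6]
tcp_rot: [1.788, 1.57, -0.948]
contact_force: [0.8, -0.9, 0.3]
grip_width: 91.7
time: 1.83
tool_pos: [520.6, -241.6, 146.5]
tcp_rot: [-1.505, 1.571, 3.008]
contact_force: [-0.1, 0.8, 0.3]
grip_width: 92.0
t 1.8333 tcp [ 520.6 -241.6  146.5] w 92.0 F [-0.1  0.8  0.3]
axes y [ 0.98  -0.197 -0.   ] z [-0.197 -0.98   0.   ] x [-0.  0. -1.] q6 [-0.57  0.5   1.5  -0.    1.14 -0.37]
dworld [ 31.9  18.6 -56.5] tool cm now [ 5.65  2.76 -2.45] turn -0.363 after turn cm [ 5.65  3.45 -1.31]
```

```bash
python3 -m handwheel '[[[0,0,0,-0.121],[0,0,0,-0.121],[0,0,0,-0.121],[2,1.7,-0.65,0],[2,1.75,-0.66,0],[1.65,0,0,0],[0,0,0,0],[0,0,0,0]]]'
python3 - <<'E'
from h import *
plan((552.5,-223),1.735,5)
im,d=bot.capture('scene');save('s2.png',im,(130,150,280,270),5)
im,d=bot.capture('top');save('t2.png',im,(260,150,370,240),6)
E
```

```text
time: 2.5
tool_pos: [551.9, -223.1, 89.6]
tcp_rot: [-2.141, 1.569, 2.73]
contact_force: [-0.3, -0.1, 0.2]
grip_width: 91.8
t 2.5 tcp [ 551.9 -223.1   89.6] w 91.8 F [-0.3 -0.1  0.2]
axes y [ 0.987  0.158 -0.002] z [ 0.158 -0.987 -0.001] x [-0.002  0.001 -1.   ] q6 [-0.51  0.6   1.5  -0.    1.04 -0.67]
dworld [  0.6   0.1 -84.6] tool cm now [8.46 0.08 0.01] turn -0.006 after turn cm [8.46 0.07 0.01]
```

View pics/s2.png

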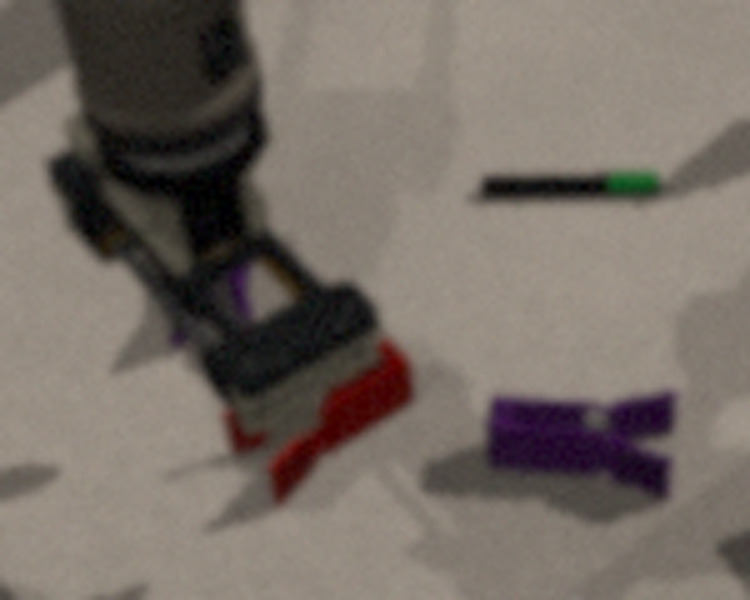

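View pics/t2.png

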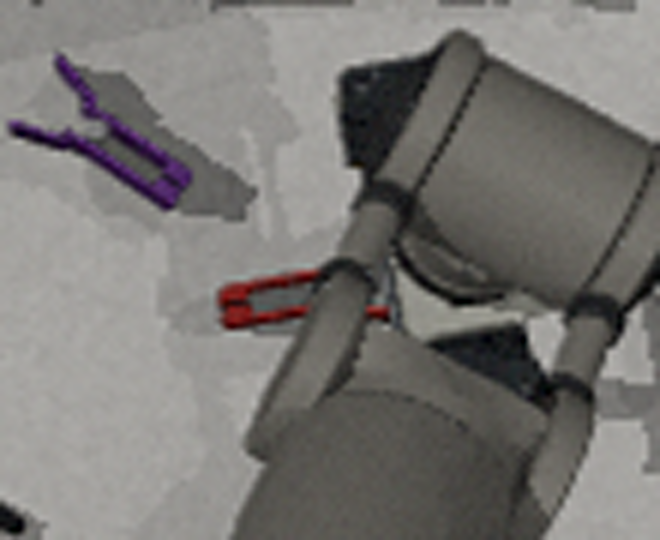

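```bash
python3 -m handwheel '[[[2.5,0.05,0,0],[2.5,0,0,0],[2,0,0,0],[1.3,0,0,0],[0,0,0,0],[0,0,0,0]]]'
python3 -m handwheel '[[[0,0,0,0],[0,0,0,0],[0,0,0,0],[0,0,0,0],[0,0,0,0],[0,0,0,0],[0,0,0,0],[0,0,0,0]]]' 0
python3 -m handwheel '[[[0,0,0,0],[0,0,0,0],[0,0,0,0],[0,0,0,0]]]'
```

```text
time: 3.1
tool_pos: [553.2, -223.9, 8.1]
tcp_rot: [0.765, 1.57, -0.649]
contact_force: [0.8, -0.1, 0.8]
grip_width: 91.8
time: 3.77
tool_pos: [553.2, -223.6, 7.4]
tcp_rot: [0.615, 1.57, -0.798]
contact_force: [-0.0, -1.7, 0.5]
grip_width: 43.0
time: 4.1
tool_pos: [553.1, -223.5, 7.4]
tcp_rot: [0.532, 1.57, -0.881]
contact_force: [0.3, 0.4, 2.1]
grip_width: 23.3
```

```bash
python3 -m handwheel '[[[-0.5,0,0,0],[-1,0,0,0],[-1,0,0,0],[-1,0,0,0],[-0.5,0,0,0],[0,0,0,0],[0,0,0,0],[0,0,0,0]]]'
python3 - <<'E'
from h import *
E=np.array([489.3,168.5]);u=np.array([np.cos(1.898),np.sin(1.898)])
plan(E-u*150,1.898,47.4)
im,d=bot.capture('scene');save('s3.png',im,(130,150,280,270),5)
im,d=bot.capture('top');save('t3.png',im,(260,150,370,240),6)
E
```

```text
time: 4.77
tool_pos: [552.7, -223.1, 47.0]
tcp_rot: [-2.091, 1.57, 2.779]
contact_force: [0.3, 0.6, 0.3]
grip_width: 23.1
t 4.7667 tcp [ 552.7 -223.1   47. ] w 23.1 F [0.3 0.6 0.3]
axes y [ 0.988  0.157 -0.   ] z [ 0.157 -0.988 -0.   ] x [-0.  0. -1.] q6 [-0.51  0.66  1.53 -0.    0.95 -0.67]
dworld [-15.2 249.6   0.4] tool cm now [ -0.04   2.43 -24.89] turn -0.169 after turn cm [ -0.04   6.58 -24.12]
```

View pics/s3.png

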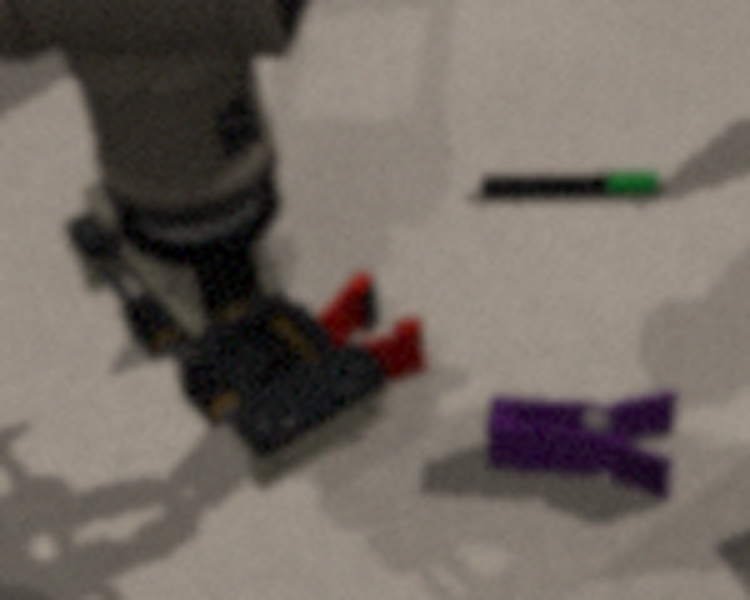

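View pics/t3.png

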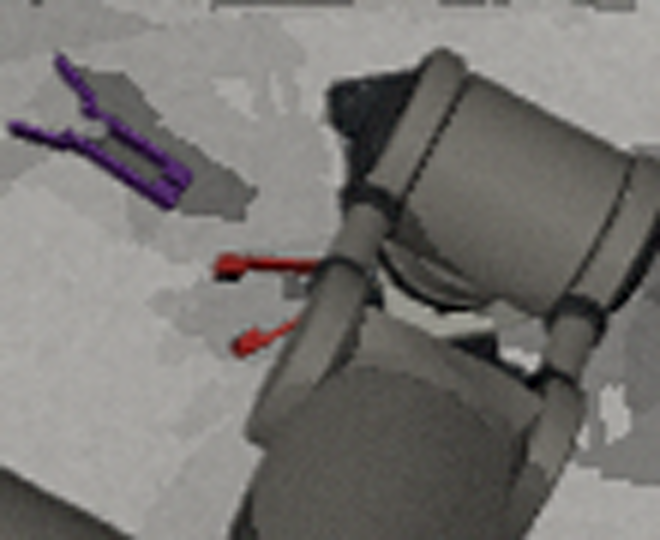

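```bash
cat >> h.py <<'E'
def red(n,im,d,box):
    hsv=cv2.cvtColor(im,cv2.COLOR_RGB2HSV)
    m=((hsv[...,0]<8)|(hsv[...,0]>172))&(hsv[...,1]>140)&(hsv[...,2]>60)
    vs,us=np.nonzero(m);k=(us>=box[0])&(us<box[2])&(vs>=box[1])&(vs<box[3])&(d[vs,us]>0)
    P=np.array([atd(n,(u,v),d[v,u]) for u,v in zip(us[k],vs[k])])
    o=bot.get_obs();T=R.from_euler('xyz',o['tcp_rot']).as_matrix()
    return P,(P-o['tool_pos'])@T
E
python3 - <<'E'
from h import *
np.set_printoptions(suppress=True,precision=1)
for n,b in(('top',(285,180,330,220)),('scene',(180,190,225,235))):
    im,d=bot.capture(n);P,L=red(n,im,d,b)
    k=(P[:,2]>15)&(P[:,2]<95);P,L=P[k],L[k]
    print(n,'z',np.percentile(P[:,2],[2,50,98]))
    for s in(-1,1):
        q=L[L[:,1]*s>0];print('side',s,len(q),'fwd(-z) max',(-q[:,2]).max(),'tip y range',q[-q[:,2]>80][:,1].min(),q[-q[:,2]>80][:,1].max())
        
        t=q[-q[:,2]>86]; print(' tip z',t.shape and P[L[:,1]*s>0][-q[:,2]>86][:,2].min(),P[L[:,1]*s>0][-q[:,2]>86][:,2].max())
        for a in range(30,110,10):
            w=q[(-q[:,2]>a)&(-q[:,2]<a+10)]
            if len(w):print('   ',a,w[:,1].min(),w[:,1].max())
E
```

```text
top z [62.  79.5 87.7]
side -1 19 fwd(-z) max 99.54515394553528 tip y range -31.053694590112137 -21.55097953774323
 tip z 63.9399698315101 88.4842142242394
    60 -22.41199906200211 -22.41199906200211
    70 -24.16135937198329 -21.590925040854206
    80 -28.879059085239692 -22.29627688860165
    90 -31.053694590112137 -21.55097953774323
side 1 22 fwd(-z) max 101.66852505330245 tip y range 14.780088111328356 20.078164821720772
 tip z 76.2624072589972 82.94979338941675
    50 8.128815007190369 9.775806977635858
    60 12.840124274563397 13.99504828909455
    70 13.801607377384347 16.700229610123106
    80 14.780088111328356 18.07652928700764
    90 15.194359741716053 20.078164821720772
    100 16.86548880016081 16.86548880016081
scene z [44.  69.  79.1]
side -1 63 fwd(-z) max 94.29509396095867 tip y range -28.628576607856452 -19.221348942556812
 tip z 75.46995215588265 79.06604314488516
    50 -14.539622824230872 -14.539622824230872
    60 -20.236858491003655 -15.989224807248185
    70 -24.437643897110565 -18.084848808073268
    80 -28.282534604583095 -20.008810377185497
    90 -28.628576607856452 -19.221348942556812
side 1 64 fwd(-z) max 95.93933422359011 tip y range 15.803131844791801 24.681654843933348
 tip z 43.42774630649626 79.64828039876363
    60 14.219907418451115 14.219907418451115
    70 16.447123438961018 21.508629872579814
    80 16.729113941705478 22.46486960420256
    90 15.803131844791801 24.681654843933348
```

```bash
python3 -m handwheel '[[[0,0,0,-0.06],[0,0,0,-0.06],[0,0,0,-0.049],[0,0.4,-1.5,0],[0,0.8,-3,0],[0,0.8,-3,0],[0,0.8,-3,0],[0,0.8,-3,0]]]'
python3 -m handwheel '[[[0,0.8,-3,0],[0,0.8,-3,0],[0,0.8,-3,0],[0,0.4,-1.6,0],[0,0,0,0],[0,0,0,0],[0,0,0,0],[0,0,0,0]]]'
cat > m.py <<'E'
from h import *
import sys
tag=sys.argv[1]
np.set_printoptions(suppress=True,precision=1)
o=bot.get_obs();T=R.from_euler('xyz',o['tcp_rot']).as_matrix();p=o['tool_pos'];print('t',o['time'],p,T[:,2],'F',o['contact_force'],'w',o['grip_width'])
mouth=p+T@np.array([-12.6,-2,-94])
for n in('top','scene'):
    im,d=bot.capture(n);c=proj(n,mouth)[0];x,y=int(c[0]),int(c[1])
    b=(max(0,x-60),max(0,y-45),x+60,y+45);save(f'{n}_{tag}.png',im,b,6)
    hsv=cv2.cvtColor(im,cv2.COLOR_RGB2HSV)
    P,L=red(n,im,d,(x-40,y-35,x+40,y+35));k=(P[:,2]>35)&(P[:,2]<95);L=L[k]
    for s in(-1,1):
        q=L[L[:,1]*s>-0];t=q[(-q[:,2]>85)]
        if len(q):print(n,'clip side',s,'fwd max',(-q[:,2]).max(),'y tip',t[:,1].min() if len(t) else None,t[:,1].max() if len(t) else None)
    m=(((hsv[...,0]>105)&(hsv[...,0]<125))|((hsv[...,0]>18)&(hsv[...,0]<32)))&(hsv[...,1]>130)&(hsv[...,2]>50)
    bx=(165,205,225,240) if n=='top' else (270,140,320,190)
    M=np.zeros_like(m);M[bx[1]:bx[3],bx[0]:bx[2]]=m[bx[1]:bx[3],bx[0]:bx[2]]
    P=np.array([atd(n,(u,v),d[v,u]) for v,u in zip(*np.nonzero(M)) if d[v,u]>0])
    P=P[(P[:,2]>(80 if n=='top' else 28))&(P[:,2]<112)];L=(P-p)@T
    A=np.polyfit(-L[:,2],L[:,1],1)
    f=np.percentile(-L[:,2],[1,99]);print(n,'card fwd',f,'y at edge',np.polyval(A,f[0]),'slope',A[0].round(3),'resid',np.std(L[:,1]-np.polyval(A,-L[:,2])))
E
python3 m.py a
```

```text
time: 5.63
tool_pos: [542.9, -81.8, 47.0]
tcp_rot: [-2.392, 1.57, 2.645]
contact_force: [0.2, -0.2, -0.9]
grip_width: 22.9
time: 6.3
tool_pos: [536.2, 24.7, 47.2]
tcp_rot: [0.06, 1.571, -1.186]
contact_force: [-0.2, -0.1, -1.4]
grip_width: 22.9
t 6.3 [536.2  24.7  47.2] [ 0.3 -0.9  0. ] F [-0.2 -0.1 -1.4] w 22.887767577675316
top clip side -1 fwd max 67.81993577057476 y tip None None
top clip side 1 fwd max 98.37495847344717 y tip 10.783213651927825 20.682069042054625
top card fwd [156.5 257.1] y at edge 0.7715618819807899 slope 0.002 resid 0.7136822602697434
scene clip side -1 fwd max 8.535532334339049 y tip None None
scene clip side 1 fwd max 93.82584202792475 y tip 18.131175560419116 18.131175560419116
scene card fwd [152.6 254.6] y at edge 3.080296044373482 slope 0.001 resid 0.8554210675892725
```

View pics/top_a.png

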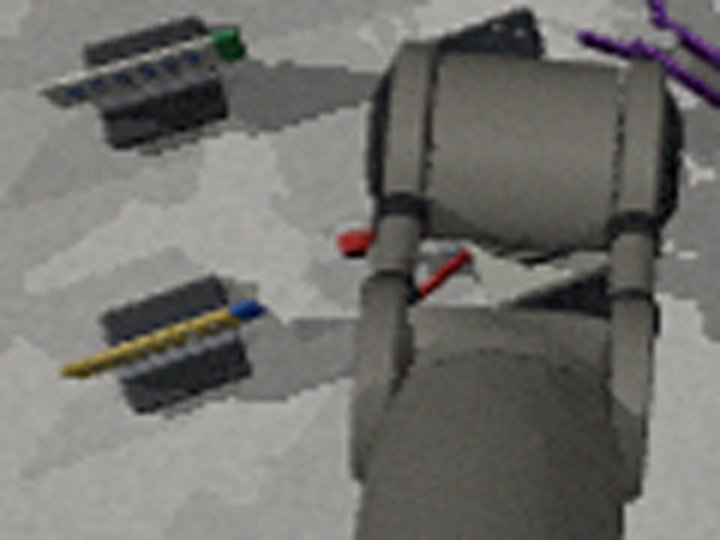

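View pics/scene_a.png

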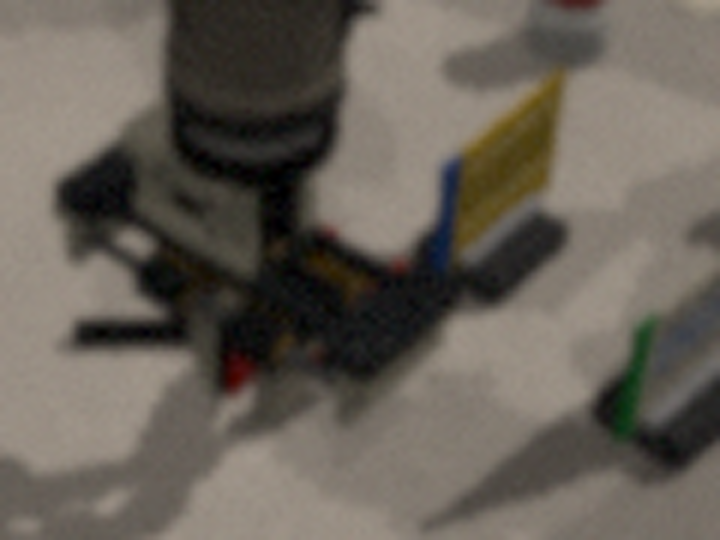

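```bash
python3 -m handwheel '[[[0,0.3,0,0],[0,0,-1,0],[0,0,-1.2,0],[0,0,-1.2,0],[0,0,-0.6,0],[0,0,0,0],[0,0,0,0],[0,0,0,0]]]'
python3 m.py b
```

```text
time: 7.07
tool_pos: [526.3, 64.4, 47.3]
tcp_rot: [0.642, 1.57, -0.601]
contact_force: [-0.6, 0.8, -0.3]
grip_width: 22.6
t 7.0667 [526.3  64.4  47.3] [ 0.3 -0.9  0. ] F [-0.6  0.8 -0.3] w 22.55072533057571
top clip side -1 fwd max 73.7631137164595 y tip None None
top clip side 1 fwd max 97.60200255898685 y tip 13.071747560920615 20.84053037194904
top card fwd [113.4 216.1] y at edge -1.7714019457113397 slope -0.004 resid 0.6379873871908521
scene clip side -1 fwd max 8.927713695167935 y tip None None
scene card fwd [117.  212.5] y at edge 0.35041347984368143 slope -0.003 resid 0.9688693948755602
```

View pics/top_b.png

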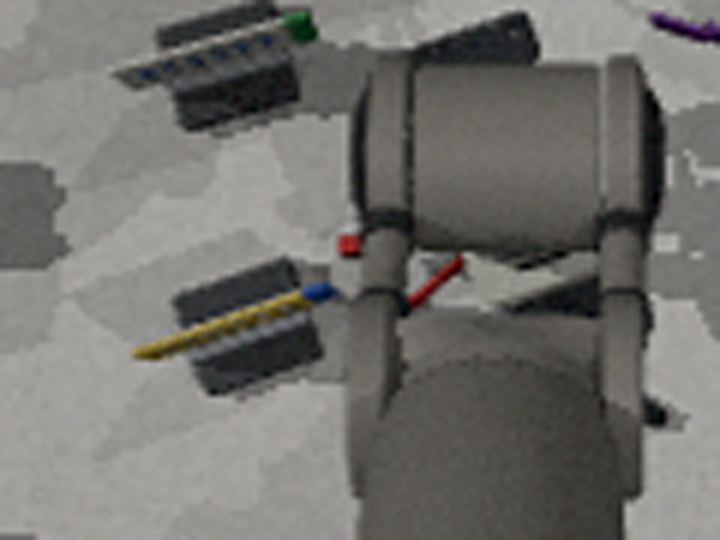

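View pics/scene_b.png

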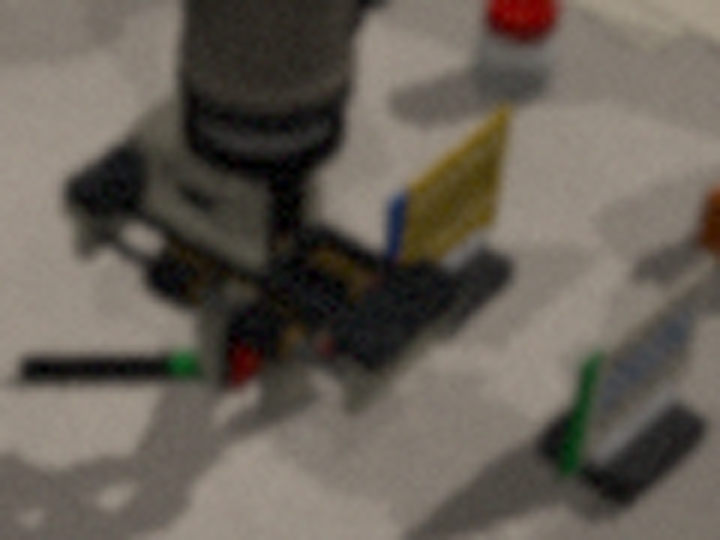

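```bash
python3 -m handwheel '[[[0,0.12,0,0],[0,0,-0.8,0],[0,0,-1,0],[0,0,-1,0],[0,0,-1,0],[0,0,-0.5,0],[0,0,0,0],[0,0,0,0]]]'
python3 m.py c
```

```text
time: 7.83
tool_pos: [513.4, 105.9, 47.3]
tcp_rot: [0.498, 1.57, -0.745]
contact_force: [0.8, 0.4, -0.3]
grip_width: 22.7
t 7.8333 [513.4 105.9  47.3] [ 0.3 -0.9  0. ] F [ 0.8  0.4 -0.3] w 22.660571499706364
top clip side -1 fwd max 81.48942295397777 y tip None None
top clip side 1 fwd max 98.6154254744984 y tip 15.926744353372605 18.999723479183242
top card fwd [ 99.5 173.3] y at edge -3.2344601062297182 slope 0.005 resid 0.5904451545029791
scene clip side -1 fwd max 316.74405448339604 y tip -86.7736657822916 -60.62074537039402
scene card fwd [ 90.8 169.9] y at edge -1.1764269087703183 slope 0.006 resid 0.972161202422476
```

View pics/top_c.png

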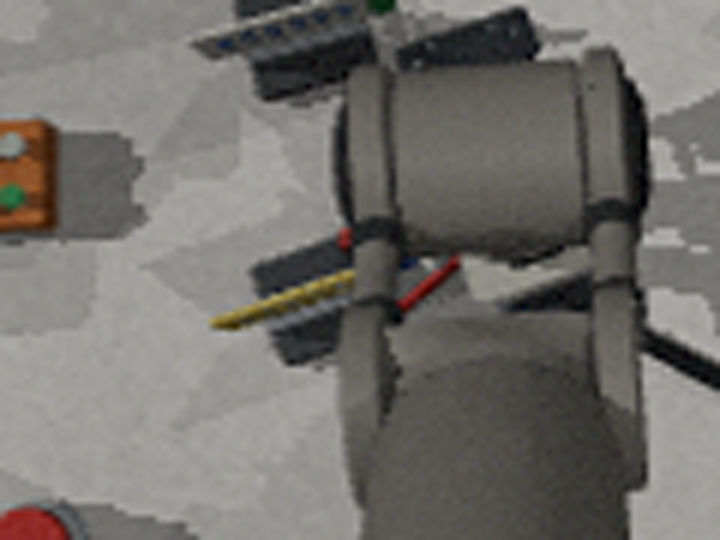

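View pics/scene_c.png

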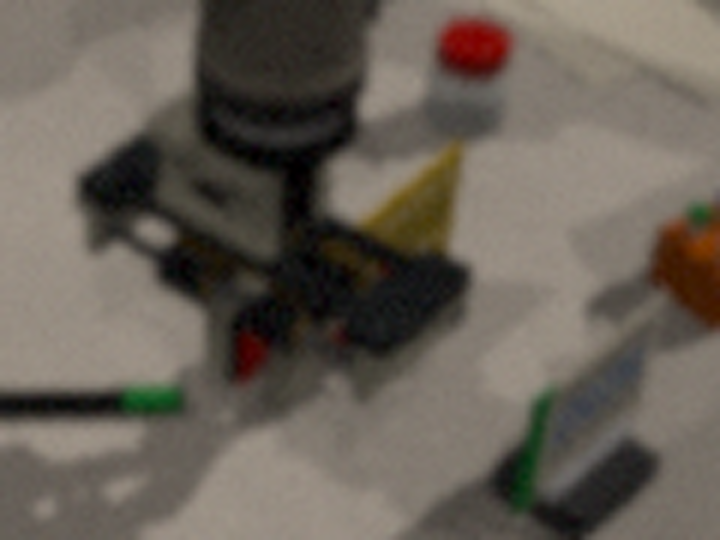

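```bash
python3 -c "
from h import *
bot.close_job();o=bot.get_obs();print(o['time'],o['tool_pos'],o['grip_width'],o['contact_force'])"
```

```text
the job is handed in; nothing more can be done
the job is handed in; nothing more can be done
```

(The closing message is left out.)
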